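Castle nut to the cotter hole

ROBOT

A 7-joint arm with a two-finger parallel gripper is mounted at the origin on the work surface. World frame = base frame: x ahead of the robot, y to its left, z up, the work surface at z = 0. Lengths are in m, angles in rad, forces in N, time in s.
With the tool pointing down it reaches from about 0.425 to 0.975 m from the base axis. Payload 16.7 kg.
Tool frame: the origin (TCP) lies at the very end of the fingers, on their centre line; the grasp point (between the pads) lies 19 mm behind it; z points along the fingers, y is the direction in which the jaws open and shut (so a half turn about z gives the same grasp; the last joint's range is limited). The gripper opens to 85 mm and grips with 20 to 120 N. Pads are 22 mm wide; open, the fingers measure 114 mm over their backs; the gripper's body (76 mm by 85 mm) begins 54 mm behind the grasp point. The pads swing forward as they close: fully open they stand 13 mm farther back than shut.
Start: joints at [-1.302, 0.426, 0.074, 1.606, -0.034, 1.111, -0.067], TCP at [0.274, 0.617, 0.231] pointing down, gripper open.
Joint ranges: [-2.85, 2.85], [-0.5, 2.14], [-1.23, 1.37], [0.21, 2.46], [-1.02, 4.16], [0.16, 2.05], [-2.73, 2.73]. Speed limits (rad/s): [1.89, 1.89, 2.39, 2.39, 3.01, 3.01, 3.01].

INTERFACE

Orientations are given as a rotation vector (axis times angle).
In Python, from workcell import env, eyes, nets gives the robot as it stands.
- The arm moves only by the shell command python3 -m pendant 'ROWS'. ROWS is JSON, a list of rows, each an object of numbers: "rx", "ry", "rz": the turn, a rotation vector about the tool's x, y, z in rad; "tx", "ty", "tz": the shift along the tool's x, y, z in cm; "gripper": the finger opening in cm, from 0 to 8.54. A call has 1 to 8 rows; each row is the pose to reach, as a shift and turn from the pose commanded when the call began, along the tool's axes at that moment; what a row does not reach only later rows make up. A row lasts 1/8 s, in which the tool goes at most 62.5 mm and 10.7 degrees, less where a joint would pass 70% of its speed; a pose out of reach is approached as far as the arm can. A call with a gripper value outside its range is refused whole. The fingers move at their own pace and stop on an object; the grip force is fixed at half the most. Time passes only in rows, so rows that repeat a pose let the fingers close. It gives the time, the measured TCP pose, the force and the opening at its end, in the units of the state.
- env.observe(): the state, without advancing time (a new reading comes with each control period).
- eyes.capture(name): name is "scene" or "top"; returns a dict with "img" (420x560x3 uint8, red, green, blue), "vfov" (degrees; the focal length in pixels is half the picture's height over the tangent of half this angle, whatever the lens; pixels are square), "cx", "cy" (the principal point, pixels), "eye" and "rotation" of the camera in the world. Camera axes: x right, y down, z forward; pixel columns grow to the right and rows downward; lengths in m; the calibration is good to about 2 mm. A picture is of the moment at which its call begins. There is no depth.
- env.job_done(): hands the job in, once; it reports no verdict.
Trained networks look in the newest picture that a camera, given by its name, has taken for a name from the list of things; names that differ only in an ending like _2 or _b are one class to them, and where a whole thing is asked for, a point or a joint stands for the part that bears it (a point fixed in the world has none). Each returns a list of dicts, best first, with "p" (0 to 1); they miss things now and then, are a little off and sometimes report something else, mostly with a low value. They report only what shows in the picture. A call takes as long as a camera call. They do not tell look-alikes from the thing itself.
- nets.recognise(camera, thing): "uv" ([column, row] in pixels, amid what is visible of it).
- nets.cut_out(camera, thing): "mask" (420x560 bool, what is visible of it) and "uv" ([column, row] in pixels, amid what is visible of it).
The state is a dict: "t": time; "q": joint angles; "qd": joint speeds; "tau": joint torques, N m; "position": TCP position; "orientation": TCP orientation; "ft_force": force on the tool from outside, world axes, zero at the start; "wrist_torque": the same for the moment, N m; "opening": finger opening in m.
Only numpy, scipy, OpenCV 4.12 (cv2) and the standard library are available. Lean on these libraries where they do the work, as an engineer would, in place of code of your own. Each camera call takes 0.05 s, during which the arm holds its last target.

TASK

Two implement hubs stand bolted to the bench; one has its split pin fitted, so do not touch it. On the hub with no split pin, tighten the castle nut clockwise by at least half a flat (30 degrees), then carry on to the first slot that lines up with the cotter hole (the hole runs under the bright line on the spindle end) and stop there: do not run past it and do not unscrew.

Things in the scene. Friction and masses are not known exactly. Their poses are not given: they have to be found in the camera images.
- nut_grip (a point): Castle nut to tighten, on the hub with no split pin: steel hexagon 50 mm across flats, 30 mm high, under a crown 46 mm across, 14 mm high, with six 9 mm slots, one over the middle of each flat. Point on its axis, halfway up the hexagon, 103 mm above the bench (hexagon 88 to 118 mm, spindle end up to 138 mm). z up; x and every 60 degrees from it point out through a flat. Turns in place, no rise.
- castle_nut (a joint): Turn of that nut in rad, growing clockwise from above (tightening); steady friction of 0.25 N m, stays where left. 0: the wanted slot is at the cotter hole. Starts at -1.40 to -0.77 (80 to 44 degrees short). Slots pass the hole every 1.047, but the one passing at -1.047 comes less than half a flat from the start, too soon: the wanted one is always at 0.
- cotter_hole (a point): Middle of the 5 mm cotter hole in that hub's spindle, 125 mm above the bench; x runs along the hole, parallel to the bright line on the spindle end and to the long side of the 180 x 90 mm base plate. Bolted down. Under the nut: washer 60 mm across (top at 88 mm), barrel 72 mm across (top at 80 mm), flange 124 mm across with studs up to 62 mm.
- pinned_hub: The other hub, same shape and size, with a steel split pin through its nut: an eye out on one side, two spread legs on the other, 60 mm at most from the axis, 125 mm above the bench. Origin on its axis at the bench top. Bolted down; leave it untouched.
Not all that is in view belongs to the job. Leave any orange or pink look-alike of the part that bears nut_grip alone.

How it is judged:
By the outcome, as a careful person would: the job done as asked, in the order asked, and still so for the second after the job is handed in, with the robot touching nothing.
It also fails if it takes over 32 s, if anything falls off the work surface, if the arm or the gripper's body presses on something with over 40 N, if the wrist force passes 120 N, or if a joint passes its speed limit or range.

## Working session

There is one attempt and no reset: what is moved stays moved. The work goes in short steps, Python scripts to look and compute and a shell command to move; the robot and the scene stay as the last step left them, time stands still between calls to the robot, and variables do not carry over. Pictures are saved under pics/ and viewed, and the job is handed in when it is done.

```bash
mkdir -p pics; ls; cat > h.py <<'E'
import numpy as np, cv2
from workcell import env, eyes, nets
def ray(c,uv):
    im=c["img"];f=im.shape[0]/2/np.tan(np.radians(c["vfov"])/2)
    d=np.array([(uv[0]-c["cx"])/f,(uv[1]-c["cy"])/f,1.])
    return np.array(c["eye"]),np.array(c["rotation"])@d
def atz(c,uv,z):
    e,d=ray(c,uv);return e+d*(z-e[2])/d[2]
def proj(c,P):
    f=c["img"].shape[0]/2/np.tan(np.radians(c["vfov"])/2)
    p=np.array(c["rotation"]).T@(np.array(P)-np.array(c["eye"]))
    return [c["cx"]+f*p[0]/p[2],c["cy"]+f*p[1]/p[2]]
E
python3 - <<'E'
from h import *
for n in("scene","top"):
    c=eyes.capture(n);cv2.imwrite(f"pics/{n}0.png",c["img"][:,:,::-1])
    print(n,c["vfov"],c["cx"],c["cy"],c["eye"],np.round(c["rotation"],3).tolist())
    for t in("nut_grip","castle_nut","cotter_hole","pinned_hub"):
        try: print(t,[(np.round(r["uv"],1).tolist(),round(r["p"],2),np.round(atz(c,r["uv"],.118),3).tolist()) for r in nets.recognise(n,t)])
        except Exception as e: print(t,e)
print(env.observe())
E
```

```text
pics
scene 42.032482215532234 271.0117419070537 211.30107777302234 [ 1.03056646 -0.5795407   0.98527729] [-2.344, -0.927, 0.296]
nut_grip invalid index to scalar variable.
castle_nut invalid index to scalar variable.
cotter_hole invalid index to scalar variable.
pinned_hub invalid index to scalar variable.
top 54.26952996911903 279.1703749746623 213.5237050341839 [ 0.41820152 -0.08682721  0.89664847] [-2.102, 2.134, -0.142]
nut_grip invalid index to scalar variable.
castle_nut invalid index to scalar variable.
cotter_hole invalid index to scalar variable.
pinned_hub invalid index to scalar variable.
{'t': 0.5, 'q': array([-1.30249588,  0.42610434,  0.07389705,  1.60603567, -0.03408983,
        1.11079752, -0.06709235]), 'qd': array([ 0.00040066, -0.00127956, -0.00251813, -0.00103658,  0.00070718,
       -0.00276116,  0.00030095]), 'tau': array([-3.25601141e-03, -9.48837876e+01,  3.75256732e+00, -4.63593829e+01,
        1.88757980e-02,  3.20235456e-03,  2.91167487e-05]), 'position': array([0.27388008, 0.6168793 , 0.23128304]), 'orientation': array([-6.51576967e-01, -3.07324429e+00,  1.29086195e-04]), 'ft_force': array([-0.06935876, -0.25079674,  0.31755444]), 'wrist_torque': array([-0.01111507, -0.02573192, -0.01560991]), 'opening': 0.08550494431773316}
```

Rotation is a rotation vector.

```bash
sed -i 's/np.array(c\["rotation"\])/cv2.Rodrigues(np.array(c["rotation"],float))[0]/' h.py
python3 - <<'E'
from h import *
for n in("scene","top"):
    c=eyes.capture(n);cv2.imwrite(f"pics/{n}0.png",c["img"][:,:,::-1])
    for t in("nut_grip","castle_nut","cotter_hole","pinned_hub"):
        try: print(n,t,[(np.round(r["uv"],1).tolist(),round(r["p"],2),np.round(atz(c,r["uv"],.118),3).tolist()) for r in nets.recognise(n,t)])
        except Exception as e: print(t,e)
E
```

```text
scene nut_grip [([226.4, 136.3], 0.74, [0.379, -0.011, 0.118]), ([248.0, 368.3], 0.64, [0.783, -0.356, 0.118]), ([334.9, 151.5], 0.58, [0.582, 0.119, 0.118])]
scene castle_nut [([223.4, 134.5], 0.82, [0.37, -0.012, 0.118]), ([332.6, 150.7], 0.8, [0.577, 0.117, 0.118]), ([252.0, 367.7], 0.61, [0.787, -0.351, 0.118])]
scene cotter_hole [([226.0, 156.5], 0.89, [0.421, -0.054, 0.118]), ([253.3, 381.2], 0.73, [0.805, -0.365, 0.118]), ([337.3, 168.6], 0.67, [0.617, 0.084, 0.118])]
scene pinned_hub [([266.1, 249.2], 0.75, [0.646, -0.167, 0.118])]
top nut_grip [([182.9, 205.1], 0.81, [0.57, 0.127, 0.118]), ([411.6, 107.1], 0.62, [0.761, -0.328, 0.118])]
top castle_nut [([252.9, 311.2], 0.73, [0.367, -0.01, 0.118]), ([181.8, 209.9], 0.58, [0.561, 0.129, 0.118]), ([413.2, 105.8], 0.57, [0.763, -0.331, 0.118])]
top cotter_hole [([253.2, 313.1], 0.92, [0.364, -0.01, 0.118]), ([410.3, 115.8], 0.83, [0.742, -0.324, 0.118]), ([188.7, 213.3], 0.62, [0.554, 0.115, 0.118])]
top pinned_hub [([311.9, 202.3], 0.58, [0.571, -0.124, 0.118])]
```

View pics/scene0.png

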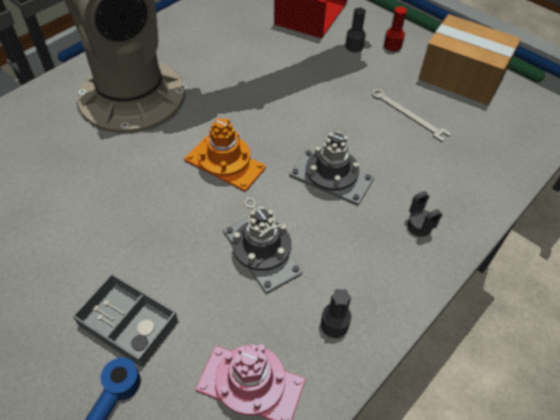

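View pics/top0.png

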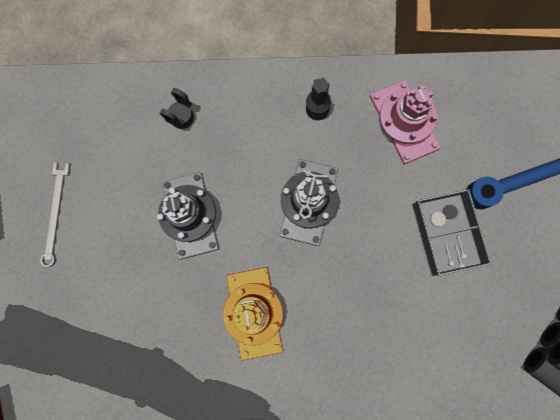

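Candidates: the orange hub (top 253,312) and the pink hub (412,107) are look-alikes. The grey hub at top (311,195) shows a pin eye and legs, so it is the pinned one. The grey hub at top (180,207) / scene (335,150) shows no pin, so it fits. I'll confirm that in a crop.

```bash
python3 - <<'E'
from h import *
t=eyes.capture("top");s=eyes.capture("scene")
a=t["img"][165:265,140:230];b=s["img"][115:215,285:385]
A=cv2.resize(a[5:75,5:75],(400,400),interpolation=cv2.INTER_CUBIC)
B=cv2.resize(b[5:75,15:85],(400,400),interpolation=cv2.INTER_CUBIC)
cv2.imwrite("pics/crop1.png",np.hstack([A,B])[:,:,::-1])
for n,c in(("top",t),("scene",s)):
  for r in nets.cut_out(n,"castle_nut"):
    m=r["mask"];ys,xs=np.nonzero(m);print(n,np.round(r["uv"]),r["p"],xs.min(),xs.max(),ys.min(),ys.max(),m.sum())
E
```

```text
top [254. 312.] 0.66 234 263 302 331 479
top [181. 210.] 0.58 163 192 192 220 416
top [414. 105.] 0.57 402 432 86 118 547
scene [251. 366.] 0.75 234 266 345 382 637
scene [264. 251.] 0.74 225 302 199 292 3812
scene [224. 137.] 0.56 210 235 120 146 416
```

View pics/crop1.png

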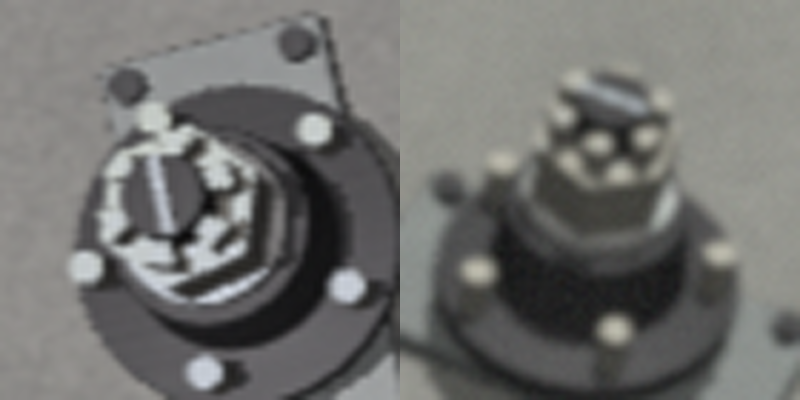

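The crop shows a bare nut with no pin and a bright line on the spindle end, so this is the target. Next I'll rectify views at the crown-top and spindle-end heights.

```bash
cat >> h.py <<'E'
def rect(c,x0,y0,z,half=.04,N=400):
    # image: col -> -y , row -> -x   (view from above, x up)
    g=np.linspace(half,-half,N)
    X,Y=np.meshgrid(x0+g,y0+g,indexing="ij")
    R=cv2.Rodrigues(np.array(c["rotation"],float))[0]
    f=c["img"].shape[0]/2/np.tan(np.radians(c["vfov"])/2)
    P=np.stack([X,Y,np.full_like(X,z)],-1)-np.array(c["eye"]);p=P@R
    return cv2.remap(c["img"],(c["cx"]+f*p[...,0]/p[...,2]).astype(np.float32),(c["cy"]+f*p[...,1]/p[...,2]).astype(np.float32),cv2.INTER_CUBIC)
E
python3 - <<'E'
from h import *
t=eyes.capture("top");s=eyes.capture("scene")
for n,c,uv in(("t",t,(140+5+165/400*70*1.0,170+195/400*70)),("s",s,(300+215/400*70,120+97/400*70))): print(n,uv,atz(c,uv,.138))
print("line",[atz(t,(145+u*70/400,170+v*70/400),.138) for u,v in((152,155),(172,233))])
cv2.imwrite("pics/r1.png",np.hstack([rect(t,.565,.125,.132),rect(s,.565,.125,.132)])[:,:,::-1])
# plate check at z=0.01
cv2.imwrite("pics/r2.png",np.hstack([rect(t,.565,.125,.01,.12),rect(s,.565,.125,.01,.12)])[:,:,::-1])
E
```

```text
t (173.875, 204.125) [0.56866695 0.1387127  0.138     ]
s (337.625, 136.975) [0.569525   0.14048648 0.138     ]
line [array([0.58237127, 0.14352279, 0.138     ]), array([0.55576004, 0.1359652 , 0.138     ])]
```

View pics/r1.png

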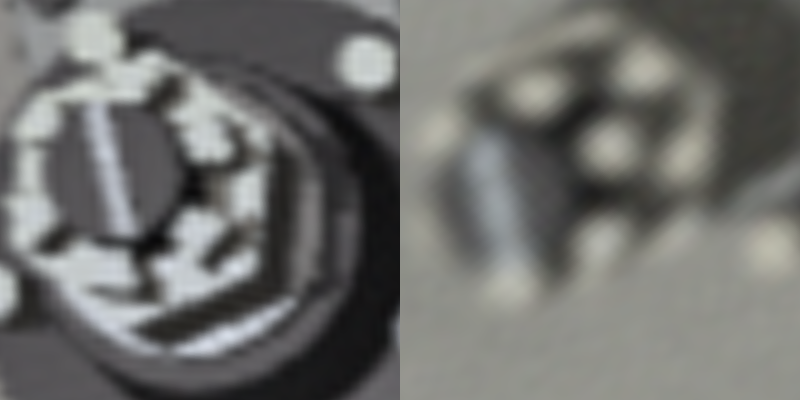

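View pics/r2.png

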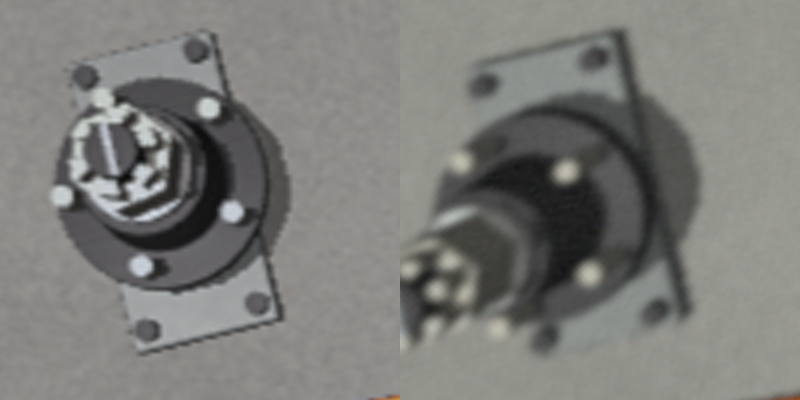

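```bash
cat >> h.py <<'E'
def model(c,img,k,x,y,a,off=(0,0)):
    """draw wireframe: hex top z .118, crown teeth z .132; a=slot dir (rad ccw)"""
    def pl(pts,col,closed=True):
        q=[((np.array(proj(c,p))-off)*k+k/2-.5) for p in pts]
        cv2.polylines(img,[np.round(np.array(q)*8).astype(np.int32)],closed,col,1,cv2.LINE_AA,3)
    R=.025/np.cos(np.pi/6)
    for z in(.118,.088):
        pl([(x+R*np.cos(a+np.pi/6+i*np.pi/3),y+R*np.sin(a+np.pi/6+i*np.pi/3),z) for i in range(6)],(255,0,0))
    for i in range(6):
        b=a+i*np.pi/3;u=np.array([np.cos(b),np.sin(b)]);v=np.array([-u[1],u[0]])
        for s in(-1,1):
            p=[np.array([x,y])+r*u+s*.0045*v for r in(.016,.0225)]
            pl([(*p[0],.132),(*p[1],.132),(*p[1],.118)],(0,255,0),False)
E
python3 - <<'E'
from h import *
t=eyes.capture("top");s=eyes.capture("scene")
x,y=.5695,.1393
for n,c in(("t",t),("s",s)):
  g=cv2.cvtColor(c["img"],cv2.COLOR_RGB2GRAY).astype(float)
  th=np.radians(np.arange(0,360,2))
  for z in(.132,.118):
   for r in(.018,.020,.022):
    v=[]
    for q in th:
        u=proj(c,(x+r*np.cos(q),y+r*np.sin(q),z)); v.append(cv2.getRectSubPix(g.astype(np.float32),(1,1),tuple(map(float,u)))[0,0])
    v=np.array(v)
    F=(v*np.exp(-6j*th)).sum()/len(v); print(n,z,r,"max dir",round(np.degrees(np.angle(F)*-1/6)%60,1)," min(slot) dir",round((np.degrees(-np.angle(F)/6)+30)%60,1),"amp",round(abs(F),1))
k=10
for n,c,o in(("t",t,(150,178)),("s",s,(314,120))):
  im=cv2.resize(c["img"][o[1]:o[1]+50,o[0]:o[0]+50],None,fx=k,fy=k,interpolation=cv2.INTER_CUBIC)
  cv2.imwrite(f"pics/z{n}.png",im[:,:,::-1])
E
```

```text
t 0.132 0.018 max dir 53.2  min(slot) dir 23.2 amp 9.2
t 0.132 0.02 max dir 50.7  min(slot) dir 20.7 amp 6.4
t 0.132 0.022 max dir 16.8  min(slot) dir 46.8 amp 0.7
t 0.118 0.018 max dir 25.1  min(slot) dir 55.1 amp 19.8
t 0.118 0.02 max dir 25.0  min(slot) dir 55.0 amp 27.2
t 0.118 0.022 max dir 25.4  min(slot) dir 55.4 amp 22.0
s 0.132 0.018 max dir 51.8  min(slot) dir 21.8 amp 17.1
s 0.132 0.02 max dir 51.5  min(slot) dir 21.5 amp 15.6
s 0.132 0.022 max dir 51.1  min(slot) dir 21.1 amp 10.1
s 0.118 0.018 max dir 16.7  min(slot) dir 46.7 amp 6.5
s 0.118 0.02 max dir 15.8  min(slot) dir 45.8 amp 7.9
s 0.118 0.022 max dir 15.0  min(slot) dir 45.0 amp 6.4
```

View pics/zt.png

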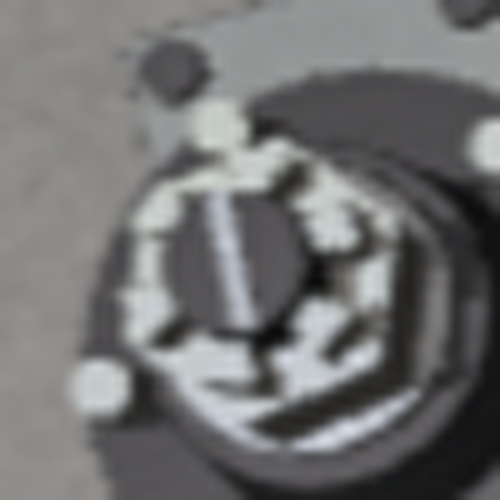

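View pics/zs.png

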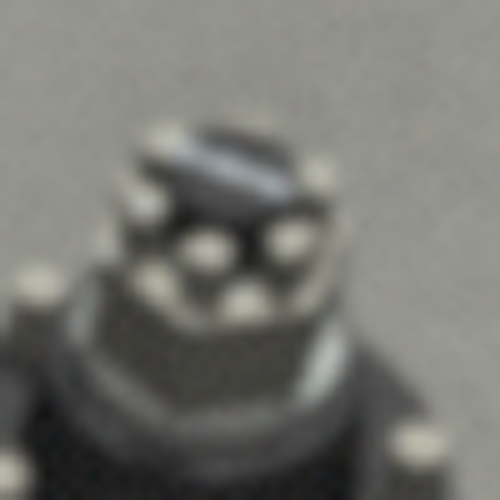

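```bash
python3 - <<'E'
from h import *
t=eyes.capture("top");s=eyes.capture("scene")
x,y=.5695,.1393
k=8
rows=[]
for n,c,o in(("t",t,(151,179)),("s",s,(316,121))):
  L=[]
  for a in (22.,50):
    im=cv2.resize(c["img"][o[1]:o[1]+46,o[0]:o[0]+46],None,fx=k,fy=k,interpolation=cv2.INTER_CUBIC)
    model(c,im,k,x,y,np.radians(a),np.array(o)); L.append(im[:300])
  rows.append(np.hstack(L))
cv2.imwrite("pics/ov.png",np.vstack(rows)[:,:,::-1])
E
```

```text
(no output)
```

View pics/ov.png

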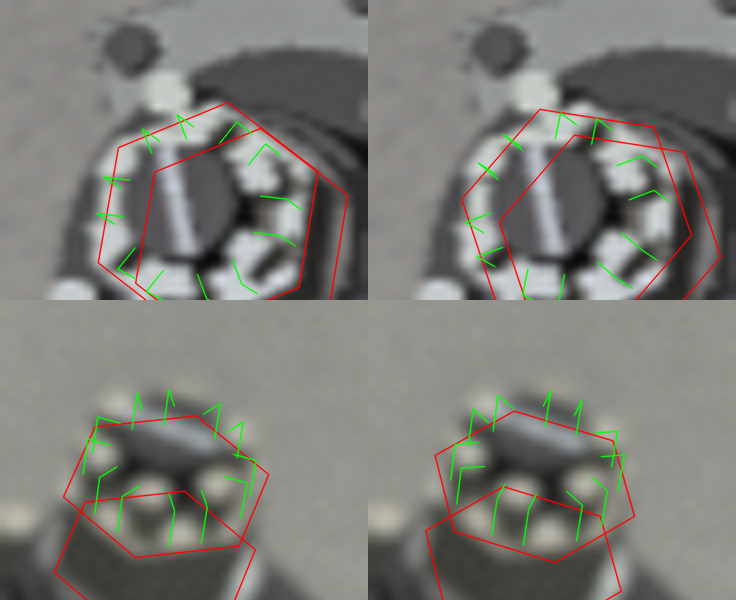

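The 22° model (left) fits both views: slots, hexagon corners and crown. Slots sit at about 22°, and the line and plate at about 14°, so the nut needs roughly 68° clockwise. I'll refine the yaw, axis and slot angle numerically.

```bash
cat > fit.py <<'E'
from h import *
def yawline(c,x,y):
    im=rect(c,x,y,.138,.013,260).astype(np.float32).mean(2)
    g=np.linspace(.013,-.013,260);X,Y=np.meshgrid(g,g,indexing="ij")
    m=(X**2+Y**2<.0115**2)
    w=np.where(m&(im>np.percentile(im[m],85)),im-np.percentile(im[m],85),0)
    mx,my=(w*X).sum()/w.sum(),(w*Y).sum()/w.sum()
    C=np.cov(np.stack([X.ravel(),Y.ravel()]),aweights=w.ravel())
    return np.degrees(.5*np.arctan2(2*C[0,1],C[0,0]-C[1,1])),(mx+x,my+y)
def slotang(c,x,y,rng=range(0,60)):
    g=cv2.cvtColor(c["img"],cv2.COLOR_RGB2GRAY).astype(np.float32)
    th=np.radians(np.arange(0,360,1));out=[]
    v=0
    for r in(.0175,.019,.0205,.022):
        p=np.array([proj(c,(x+r*np.cos(q),y+r*np.sin(q),.132)) for q in th],np.float32)
        v=v+cv2.remap(g,p[:,0],p[:,1],cv2.INTER_LINEAR).ravel()
    F=(v*np.exp(-6j*th)).sum();return (np.degrees(-np.angle(F)/6)+30)%60,abs(F)
E
python3 - <<'E'
from fit import *
from scipy.optimize import minimize
t=eyes.capture("top");s=eyes.capture("scene")
for n,c in(("t",t),("s",s)):
    print(n,yawline(c,.5695,.1393),[slotang(c,.5695+dx,.1393+dy) for dx,dy in((0,0),(.001,0),(0,.001))])
# plate: maximise signed edge contrast over (x,y,yaw) for plate top z
def edges(z,sx,sy):
    P=[]
    for u in np.linspace(.048,.086,20):
        for su in(1,-1):
            for sv in (1,-1): P.append((su*u,sv*.045,0,sv))
    for v in np.linspace(-.04,.04,30):
        for su in(1,-1): P.append((su*.09,v,su,0))
    return np.array(P)
E_=edges(0,0,0)
def cost(p,c,z,g):
    x,y,a=p;R=np.array([[np.cos(a),-np.sin(a)],[np.sin(a),np.cos(a)]])
    f=0
    vals=[]
    for d in(-.0015,.0015):
        q=(E_[:,:2]+d*E_[:,2:])@R.T+[x,y]
        uv=np.array([proj(c,(*w,z)) for w in q],np.float32)
        vals.append(cv2.remap(g,uv[:,0],uv[:,1],cv2.INTER_LINEAR).ravel())
    return -np.abs(vals[0]-vals[1]).mean()
for n,c in(("t",t),("s",s)):
  g=cv2.cvtColor(c["img"],cv2.COLOR_RGB2GRAY).astype(np.float32)
  for z in(.006,.010,.014):
    b=min((minimize(cost,(.5695+i,.1393+j,np.radians(k)),(c,z,g),method="Nelder-Mead",options=dict(initial_simplex=[(.5695+i,.1393+j,np.radians(k)),(.5725+i,.1393+j,np.radians(k)),(.5695+i,.1423+j,np.radians(k)),(.5695+i,.1393+j,np.radians(k+2))])) for i in(-.002,.002) for j in(-.002,.002) for k in(12,15)),key=lambda r:r.fun)
    print(n,z,b.x[:2].round(4),np.degrees(b.x[2]).round(2),b.fun)
o=env.observe();R=cv2.Rodrigues(o["orientation"])[0];print(o["t"],R.round(3).tolist(),np.degrees(np.arctan2(R[1,1],R[0,1])))
for uv in((470,60),(355,45),(395,45),(310,10)): print(atz(s,uv,.05).round(3))
E
```

```text
t (np.float64(13.619442038711673), (np.float64(0.5695903299853723), np.float64(0.14116350931052912))) [(np.float64(22.53019513530107), np.float64(8084.7074008482205)), (np.float64(21.961222527900958), np.float64(13754.299736364328)), (np.float64(23.215406637631425), np.float64(17891.86556317443))]
s (np.float64(13.854070606253117), (np.float64(0.5695900641253462), np.float64(0.14109157426040844))) [(np.float64(21.528831233743883), np.float64(20829.73288844454)), (np.float64(19.884250407942794), np.float64(17880.23687532058)), (np.float64(21.385741864921734), np.float64(22397.729131432374))]
t 0.006 [0.5727 0.1398] 13.47 -32.63768005371094
t 0.01 [0.5722 0.1392] 13.6 -32.666141510009766
t 0.014 [0.5717 0.1384] 13.53 -32.09378433227539
s 0.006 [0.5707 0.1365] 13.52 -18.169992446899414
s 0.01 [0.5704 0.1414] 13.56 -17.038002014160156
s 0.014 [0.5719 0.1384] 13.56 -17.007526397705078
1.6 [[-0.914, 0.406, -0.0], [0.406, 0.914, -0.0], [0.0, -0.0, -1.0]] 66.05889723863308
[0.6   0.693 0.05 ]
[0.332 0.528 0.05 ]
[0.413 0.606 0.05 ]
[0.132 0.57  0.05 ]
```

```bash
python3 -m pendant '[{"tx":-3,"ty":-2,"rz":0},{"tx":-9,"ty":-6.1,"rz":0},{"tx":-14,"ty":-9.5,"rz":-0.05},{"tx":-19,"ty":-12.9,"rz":-0.1},{"tx":-24,"ty":-16.3,"rz":-0.15},{"tx":-29,"ty":-19.7,"rz":-0.2},{"tx":-34,"ty":-23.1,"rz":-0.25},{"tx":-39,"ty":-26.5,"rz":-0.27}]'; python3 - <<'E'
from h import *
o=env.observe();R=cv2.Rodrigues(o["orientation"])[0];print(o["t"],o["q"].round(3),np.degrees(np.arctan2(R[1,1],R[0,1])))
print("delta tool cm",R.T@(np.array([.570,.1405,.231])-o["position"])*100)
E
```

```text
1.6 [-1.303  0.426  0.074  1.606 -0.034  1.111 -0.067] 66.05889723863308
delta tool cm [-4.63973521e+01 -3.15243708e+01  3.01782826e-02]$[0]: bad value
```

```bash
python3 -m pendant '[{"rx":0.0,"ry":0.0,"rz":0.0,"tx":-3.0,"ty":-2.0,"tz":0.0,"gripper":8.5},{"rx":0.0,"ry":0.0,"rz":0.0,"tx":-9.0,"ty":-6.1,"tz":0.0,"gripper":8.5}]'; python3 -m pendant --help
```

```text
t: 1.85
position: [0.3252, 0.5337, 0.2309]
orientation: [-0.646, -3.074, -0.0]
ft_force: [1.8, -0.5, 0.5]
opening: 0.0851invalid input: not JSON, or not a number
```

```bash
python3 -m pendant '[{"rx":0,"ry":0,"rz":-0.03,"tx":-5,"ty":-3.4,"tz":0,"gripper":8.5},{"rx":0,"ry":0,"rz":-0.07,"tx":-10,"ty":-6.8,"tz":0,"gripper":8.5},{"rx":0,"ry":0,"rz":-0.11,"tx":-15,"ty":-10.2,"tz":0,"gripper":8.5},{"rx":0,"ry":0,"rz":-0.15,"tx":-20,"ty":-13.6,"tz":0,"gripper":8.5},{"rx":0,"ry":0,"rz":-0.2,"tx":-25,"ty":-17,"tz":0,"gripper":8.5},{"rx":0,"ry":0,"rz":-0.24,"tx":-30,"ty":-20.4,"tz":0,"gripper":8.5},{"rx":0,"ry":0,"rz":-0.27,"tx":-34,"ty":-23.1,"tz":0,"gripper":8.5},{"rx":0,"ry":0,"rz":-0.27,"tx":-37.4,"ty":-25.4,"tz":0,"gripper":8.5}]'; python3 -m pendant '[{"rx":0,"ry":0,"rz":0,"tx":0,"ty":0,"tz":0,"gripper":8.5},{"rx":0,"ry":0,"rz":0,"tx":0,"ty":0,"tz":0,"gripper":8.5},{"rx":0,"ry":0,"rz":0,"tx":0,"ty":0,"tz":0,"gripper":8.5}]'; python3 - <<'E'
from fit import *
o=env.observe();R=cv2.Rodrigues(o["orientation"])[0];print(o["t"],o["q"].round(3),np.degrees(np.arctan2(R[1,1],R[0,1])))
print("delta tool cm",R.T@(np.array([.570,.1405,.231])-o["position"])*100)
for n in("top","scene"):
  c=eyes.capture(n);cv2.imwrite(f"pics/a_{n}.png",c["img"][:,:,::-1])
E
```

```text
t: 2.85
position: [0.5657, 0.1474, 0.2315]
orientation: [0.233, 3.133, 0.0]
ft_force: [-0.2, 0.3, 1.2]
opening: 0.0851
t: 3.22
position: [0.5643, 0.1506, 0.2313]
orientation: [-0.229, -3.133, -0.0]
ft_force: [0.2, 0.1, 0.6]
opening: 0.085
3.225 [-0.589  0.282  0.266  1.827 -0.085  1.044  1.134] 81.62791180316931
delta tool cm [-0.71219605 -0.91471223  0.02891098]
```

View pics/a_scene.png

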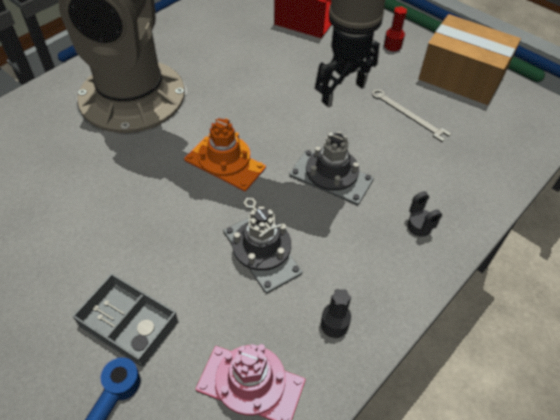

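The hand is over the target hub with the scene undisturbed. Now the centring correction, then partway down.

```bash
python3 -m pendant '[{"rx":0,"ry":0,"rz":0,"tx":-0.7,"ty":-0.9,"tz":0,"gripper":8.5},{"rx":0,"ry":0,"rz":0,"tx":-0.7,"ty":-0.9,"tz":3,"gripper":8.5},{"rx":0,"ry":0,"rz":0,"tx":-0.7,"ty":-0.9,"tz":6,"gripper":8.5},{"rx":0,"ry":0,"rz":0,"tx":-0.7,"ty":-0.9,"tz":8,"gripper":8.5},{"rx":0,"ry":0,"rz":0,"tx":-0.7,"ty":-0.9,"tz":8,"gripper":8.5},{"rx":0,"ry":0,"rz":0,"tx":-0.7,"ty":-0.9,"tz":8,"gripper":8.5}]'; python3 - <<'E'
from fit import *
o=env.observe();R=cv2.Rodrigues(o["orientation"])[0];print(o["t"],o["q"].round(3),np.degrees(np.arctan2(R[1,1],R[0,1])))
print("delta tool cm",R.T@(np.array([.570,.1405,.090])-o["position"])*100)
c=eyes.capture("scene");cv2.imwrite("pics/b_s.png",cv2.resize(c["img"][60:220,240:440],None,fx=4,fy=3.75,interpolation=cv2.INTER_CUBIC)[:,:,::-1])
E
```

```text
t: 4.08
position: [0.571, 0.1392, 0.1521]
orientation: [0.232, 3.132, 0.0]
ft_force: [-0.5, -0.1, -0.3]
opening: 0.0851
4.075 [-0.553  0.375  0.256  1.893 -0.12   0.887  1.184] 81.51416936217466
delta tool cm [0.11870272 0.11063809 6.21246022]
```

View pics/b_s.png

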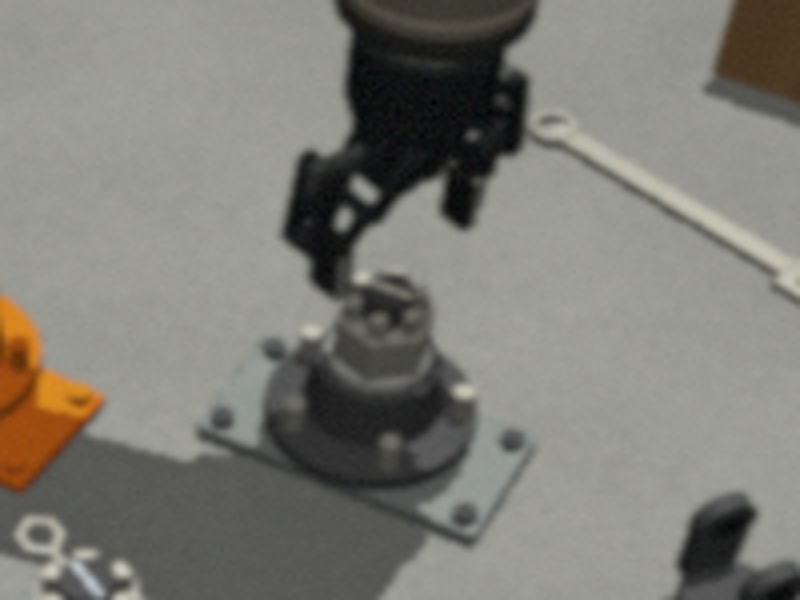

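The fingers straddle the nut (crop 380,320). Descending, then closing.

```bash
python3 -m pendant '[{"rx":0,"ry":0,"rz":0,"tx":0.1,"ty":0.1,"tz":2,"gripper":8.5},{"rx":0,"ry":0,"rz":0,"tx":0.1,"ty":0.1,"tz":4,"gripper":8.5},{"rx":0,"ry":0,"rz":0,"tx":0.1,"ty":0.1,"tz":5.5,"gripper":8.5},{"rx":0,"ry":0,"rz":0,"tx":0.1,"ty":0.1,"tz":6.2,"gripper":8.5},{"rx":0,"ry":0,"rz":0,"tx":0.1,"ty":0.1,"tz":6.2,"gripper":8.5},{"rx":0,"ry":0,"rz":0,"tx":0.1,"ty":0.1,"tz":6.2,"gripper":8.5}]'; python3 - <<'E'
from fit import *
o=env.observe();R=cv2.Rodrigues(o["orientation"])[0];print(o["t"],np.degrees(np.arctan2(R[1,1],R[0,1])),o["wrist_torque"])
print("delta tool cm",R.T@(np.array([.570,.1405,.090])-o["position"])*100)
E
```

```text
t: 4.88
position: [0.5699, 0.1406, 0.0899]
orientation: [0.232, 3.132, 0.0]
ft_force: [-0.0, 0.0, 0.4]
opening: 0.085
4.875 81.5259893032133 [-0.00622623 -0.0153331   0.00109142]
delta tool cm [-0.01001117 -0.01167304 -0.00755373]
```

```bash
python3 -m pendant '[{"rx":0,"ry":0,"rz":0,"tx":0,"ty":0,"tz":0,"gripper":5.6},{"rx":0,"ry":0,"rz":0,"tx":0,"ty":0,"tz":0,"gripper":5.3},{"rx":0,"ry":0,"rz":0,"tx":0,"ty":0,"tz":0,"gripper":4.5},{"rx":0,"ry":0,"rz":0,"tx":0,"ty":0,"tz":0,"gripper":4.5},{"rx":0,"ry":0,"rz":0,"tx":0,"ty":0,"tz":0,"gripper":4.5},{"rx":0,"ry":0,"rz":0,"tx":0,"ty":0,"tz":0,"gripper":4.5},{"rx":0,"ry":0,"rz":0,"tx":0,"ty":0,"tz":0,"gripper":4.5}]'; python3 - <<'E'
from fit import *
o=env.observe();R=cv2.Rodrigues(o["orientation"])[0];print(o["t"],np.degrees(np.arctan2(R[1,1],R[0,1])),o["wrist_torque"],o["position"])
c=eyes.capture("scene");cv2.imwrite("pics/c_s.png",cv2.resize(c["img"][100:200,270:400],None,fx=6,fy=6,interpolation=cv2.INTER_CUBIC)[:,:,::-1])
E
```

```text
t: 5.75
position: [0.5697, 0.1409, 0.09]
orientation: [0.232, 3.133, 0.001]
ft_force: [-3.8, 0.2, 10.0]
opening: 0.0494
5.75 81.54239229093179 [0.25843731 0.63369117 0.09652093] [0.56974178 0.14092374 0.09000302]
```

View pics/c_s.png

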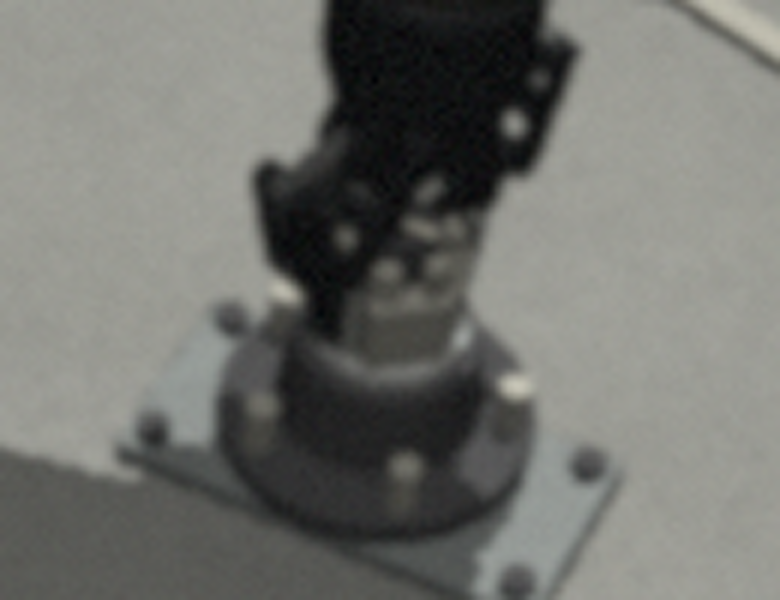

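Gripped flush at 49.4 mm. Turning clockwise (+rz) in stages.

```bash
python3 -m pendant '[{"rx":0,"ry":0,"rz":0.06,"tx":0,"ty":0,"tz":0,"gripper":4.5},{"rx":0,"ry":0,"rz":0.16,"tx":0,"ty":0,"tz":0,"gripper":4.5},{"rx":0,"ry":0,"rz":0.27,"tx":0,"ty":0,"tz":0,"gripper":4.5},{"rx":0,"ry":0,"rz":0.38,"tx":0,"ty":0,"tz":0,"gripper":4.5},{"rx":0,"ry":0,"rz":0.49,"tx":0,"ty":0,"tz":0,"gripper":4.5},{"rx":0,"ry":0,"rz":0.6,"tx":0,"ty":0,"tz":0,"gripper":4.5},{"rx":0,"ry":0,"rz":0.6,"tx":0,"ty":0,"tz":0,"gripper":4.5}]'; python3 - <<'E'
from fit import *
o=env.observe();R=cv2.Rodrigues(o["orientation"])[0];print(o["t"],np.degrees(np.arctan2(R[1,1],R[0,1])),o["wrist_torque"],o["position"],o["q"].round(2))
for n,b in(("scene",(100,270)),("top",(150,120))):
  c=eyes.capture(n);cv2.imwrite(f"pics/d_{n}.png",cv2.resize(c["img"][b[0]:b[0]+100,b[1]:b[1]+130],None,fx=6,fy=6,interpolation=cv2.INTER_CUBIC)[:,:,::-1])
E
```

```text
t: 6.68
position: [0.5699, 0.1413, 0.09]
orientation: [1.15, 2.923, 0.002]
ft_force: [-2.5, 1.7, 9.0]
opening: 0.0492
6.675 47.063223688385726 [ 0.45123494  0.28125722 -0.26954364] [0.56991126 0.14125198 0.09002799] [-0.65  0.47  0.39  1.94 -0.25  0.77  0.7 ]
```

View pics/d_scene.png

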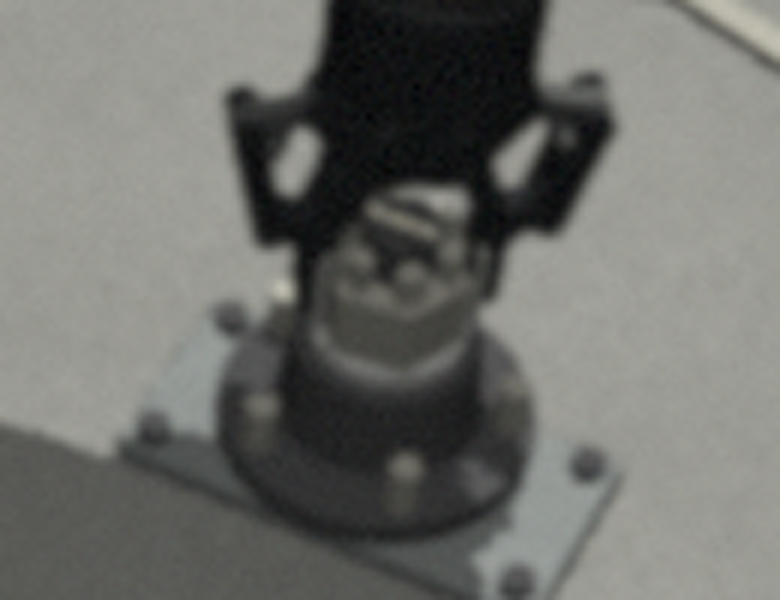

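The nut turns with the hand and the wrist torque is 0.27 N m, as expected. 33.5° (0.584 rad) to go.

```bash
python3 -m pendant '[{"rx":0,"ry":0,"rz":0.08,"tx":0,"ty":0,"tz":0,"gripper":4.5},{"rx":0,"ry":0,"rz":0.18,"tx":0,"ty":0,"tz":0,"gripper":4.5},{"rx":0,"ry":0,"rz":0.28,"tx":0,"ty":0,"tz":0,"gripper":4.5},{"rx":0,"ry":0,"rz":0.38,"tx":0,"ty":0,"tz":0,"gripper":4.5},{"rx":0,"ry":0,"rz":0.48,"tx":0,"ty":0,"tz":0,"gripper":4.5},{"rx":0,"ry":0,"rz":0.54,"tx":0,"ty":0,"tz":0,"gripper":4.5},{"rx":0,"ry":0,"rz":0.57,"tx":0,"ty":0,"tz":0,"gripper":4.5},{"rx":0,"ry":0,"rz":0.57,"tx":0,"ty":0,"tz":0,"gripper":4.5}]';python3 -m pendant '[{"rx":0,"ry":0,"rz":0,"tx":0,"ty":0,"tz":0,"gripper":4.5}]'; python3 - <<'E'
from fit import *
o=env.observe();R=cv2.Rodrigues(o["orientation"])[0];print(o["t"],np.degrees(np.arctan2(R[1,1],R[0,1])),o["wrist_torque"],o["position"],o["q"].round(2))
for n,b in(("scene",(100,270)),):
  c=eyes.capture(n);cv2.imwrite(f"pics/e_{n}.png",cv2.resize(c["img"][b[0]:b[0]+100,b[1]:b[1]+130],None,fx=6,fy=6,interpolation=cv2.INTER_CUBIC)[:,:,::-1])
E
```

```text
t: 7.78
position: [0.5702, 0.1415, 0.09]
orientation: [1.923, 2.484, 0.003]
ft_force: [0.3, 3.3, 6.7]
opening: 0.0494
t: 7.9
position: [0.5702, 0.1415, 0.09]
orientation: [1.923, 2.484, 0.003]
ft_force: [-0.6, 2.5, 6.8]
opening: 0.0492
7.9 14.50901871807986 [ 0.60477653 -0.14262012 -0.27792337] [0.57020263 0.14145091 0.09002355] [-0.76  0.5   0.53  1.95 -0.35  0.78  0.22]
```

View pics/e_scene.png

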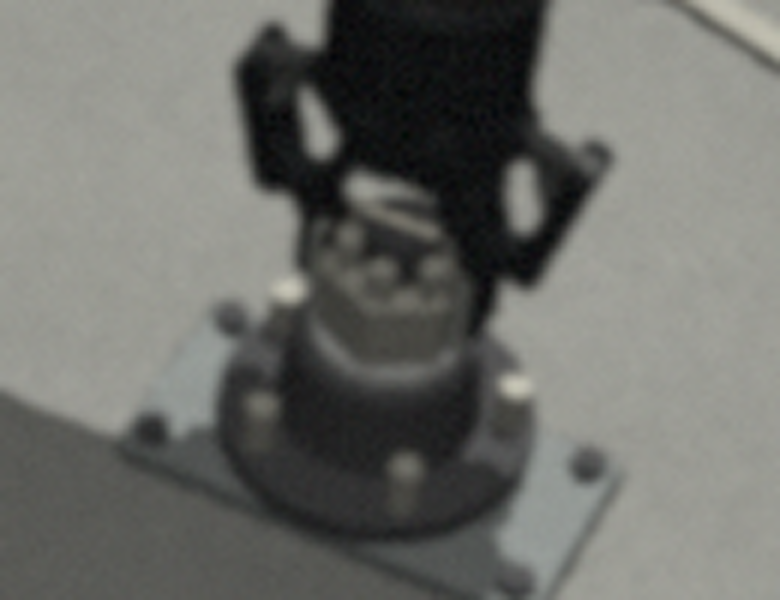

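```bash
python3 -m pendant '[{"rx":0,"ry":0,"rz":0.015,"tx":0,"ty":0,"tz":0,"gripper":4.5},{"rx":0,"ry":0,"rz":0.015,"tx":0,"ty":0,"tz":0,"gripper":4.5},{"rx":0,"ry":0,"rz":0.015,"tx":0,"ty":0,"tz":0,"gripper":8.5},{"rx":0,"ry":0,"rz":0.015,"tx":0,"ty":0,"tz":0,"gripper":8.5},{"rx":0,"ry":0,"rz":0.015,"tx":0,"ty":0,"tz":0,"gripper":8.5},{"rx":0,"ry":0,"rz":0.015,"tx":0,"ty":0,"tz":0,"gripper":8.5},{"rx":0,"ry":0,"rz":0.015,"tx":0,"ty":0,"tz":0,"gripper":8.5}]'; python3 - <<'E'
from fit import *
o=env.observe();R=cv2.Rodrigues(o["orientation"])[0];print(o["t"],np.degrees(np.arctan2(R[1,1],R[0,1])),o["wrist_torque"],o["position"],R.round(3))
E
```

```text
t: 8.82
position: [0.5695, 0.1405, 0.0893]
orientation: [-1.942, -2.469, 0.0]
ft_force: [0.6, -0.3, 0.3]
opening: 0.0852
8.825 13.630020854698332 [ 0.00131938 -0.01162768 -0.00107581] [0.56952478 0.1405173  0.08928795] [[-0.236  0.972 -0.   ]
 [ 0.972  0.236 -0.   ]
 [-0.    -0.    -1.   ]]
```

```bash
python3 -m pendant '[{"rx":0,"ry":0,"rz":0,"tx":0,"ty":0,"tz":-3,"gripper":8.5},{"rx":0,"ry":0,"rz":0,"tx":0,"ty":0,"tz":-8,"gripper":8.5},{"rx":0,"ry":0,"rz":0,"tx":0,"ty":0,"tz":-13,"gripper":8.5},{"rx":0,"ry":0,"rz":0,"tx":4,"ty":0,"tz":-15,"gripper":8.5},{"rx":0,"ry":0,"rz":0,"tx":9,"ty":0,"tz":-15,"gripper":8.5},{"rx":0,"ry":0,"rz":0,"tx":14,"ty":0,"tz":-15,"gripper":8.5},{"rx":0,"ry":0,"rz":0,"tx":19,"ty":0,"tz":-15,"gripper":8.5},{"rx":0,"ry":0,"rz":0,"tx":22,"ty":0,"tz":-15,"gripper":8.5}]'; python3 -m pendant '[{"rx":0,"ry":0,"rz":0,"tx":2,"ty":0,"tz":0,"gripper":8.5},{"rx":0,"ry":0,"rz":0,"tx":2,"ty":0,"tz":0,"gripper":8.5}]';python3 - <<'E'
from fit import *
t=eyes.capture("top");s=eyes.capture("scene");k=8;rows=[]
x,y=.5697,.1403
for n,c,o in(("t",t,(151,179)),("s",s,(316,121))):
  print(n,yawline(c,x,y),slotang(c,x,y),slotang(c,.5695,.1393))
  L=[]
  for a in (None,13.6):
    im=cv2.resize(c["img"][o[1]:o[1]+46,o[0]:o[0]+46],None,fx=k,fy=k,interpolation=cv2.INTER_CUBIC)
    if a: model(c,im,k,x,y,np.radians(a),np.array(o))
    L.append(im[:300])
  rows.append(np.hstack(L))
cv2.imwrite("pics/ov2.png",np.vstack(rows)[:,:,::-1])
E
```

```text
t: 9.82
position: [0.5165, 0.3571, 0.2391]
orientation: [-1.939, -2.471, 0.0]
ft_force: [0.4, -1.1, -0.3]
opening: 0.0851
t: 10.07
position: [0.5126, 0.3747, 0.239]
orientation: [-1.94, -2.471, 0.001]
ft_force: [0.4, -1.6, 0.0]
opening: 0.0846
t (np.float64(13.589438966717324), (np.float64(0.5699846574056884), np.float64(0.14125377128965647))) (np.float64(14.496404766852088), np.float64(19891.055757434224)) (np.float64(13.230303887483618), np.float64(8950.184533901636))
s (np.float64(14.35590179665041), (np.float64(0.5699436240191398), np.float64(0.14120447183938795))) (np.float64(14.861452073439281), np.float64(23543.762332883187)) (np.float64(15.022120182373191), np.float64(23842.162929051567))
```

View pics/ov2.png

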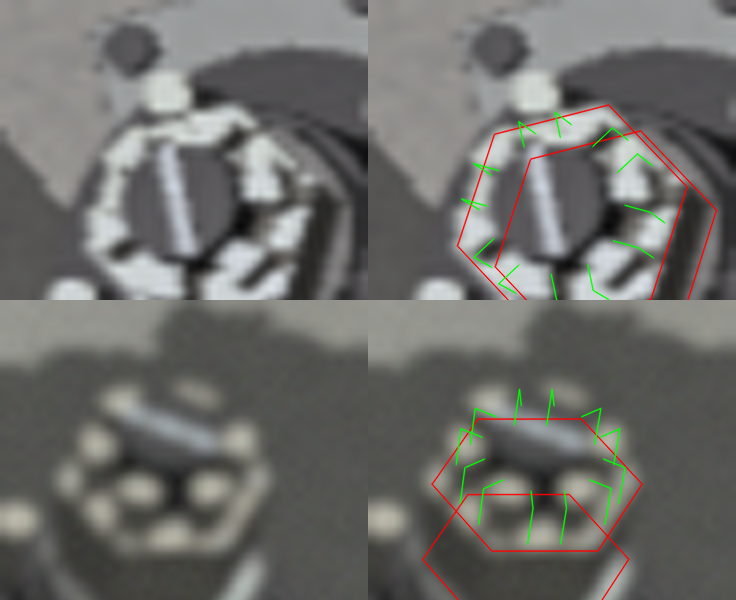

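The slots line up with the bright line and plate direction within about 1° in both views. Handing in.

```bash
python3 - <<'E'
from h import *
print(env.job_done(),env.observe()["t"])
E
```

```text
the job is handed in; nothing more can be done
the job is handed in; nothing more can be done
```

I tightened the castle nut on the grey hub with no split pin about 68° clockwise. I stopped at the first slot past the 30° minimum that lines up with the cotter hole, then let go, moved the hand clear and handed the job in at about 10.2 s. I kept clear of the pinned hub and the orange and pink look-alikes.

- **Alignment:** before release the tool was square to the hole direction at 13.6°. Afterwards the pictures put the slots at about 14.5° (top) and 14.9° (scene), and the bright line at 13.6° and 14.4°. They disagree by about 1° or less, which is roughly as finely as I could measure. The nut model drawn at 13.6° matches both views.
- **Forces:** the wrist force readings stayed around 11 N or below. The turning moment was about 0.27 N m, in line with the nut's stated friction.
- **Failed calls:** one move call was refused whole because its rows left out some keys, so nothing moved. My first network queries also failed because of a bug in my script, and I reran them.

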